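# Close the bench thickness gauge on a brass disc with its ratchet

### The job

At the model-bus stand, a brass disc lies on the anvil of the bench thickness gauge. Turn the red ratchet knob on top of the gauge clockwise (seen from above) until the spindle has closed on the disc and the ratchet slips, and keep on until it has slipped at least an eighth of a turn, then let go, leaving the disc clamped. Turn only the ratchet, not the silver thimble below it, so that the disc is not crushed, and leave the coach, tape roll and carton where they are.

Things in the scene. Friction and masses are not known exactly. Their poses are not given: they have to be found in the camera images.
- ratchet_grip (a point): Grip point on the upright axis of the ratchet knob, 153 mm above the table; fixed to the gauge, does not turn. Knob: red fluted plastic cylinder, 22 mm diameter, 131 to 171 mm above the table, white mark on top; round, so gripped at any yaw. It turns about its axis and never rises or sinks. Below it the thimble's top is at 128 mm; nothing else near stands over 94 mm.
- gauge: Fixed grey C-frame gauge. Origin: on the table, under the vertical axis of anvil, spindle, thimble and ratchet. Base 110 (x) by 150 mm (y, -53 to +97), 22 mm high; column on its +y side; arm over the anvil, 66 to 94 mm high. Silver anvil 30 mm diameter, top 34 mm above the table. On the arm the silver thimble, 30 mm diameter, 99 to 128 mm above the table; on that the ratchet knob.
- spindle: Steel spindle, 10 mm diameter, that comes straight down out of the arm towards the disc without rotating; origin at the centre of its lower end face. It goes down 8 mm for each full clockwise turn of the thimble.
- thimble (a joint): Angle of the silver thimble (rad), growing clockwise seen from above (spindle going down). It starts between 0.3 and 2.0, and turns easily along with the ratchet until, at about 3.5, the spindle presses on the disc.
- ratchet (a joint): Angle by which the ratchet knob has slipped on the thimble (rad), clockwise. 0 at the start and while both turn together. Once the spindle presses on the disc, at about 0.035 N m on the knob, the thimble stops and this grows as the knob slips. An eighth of a turn is 0.785. Never below 0. Friction holds thimble and knob where they are let go.
- disc: Loose brass disc, 26 mm diameter, 8 mm thick, 36 g, lying flat on the anvil under the spindle, its centre within about 3 mm of the axis. Origin: centre of its underside.
- coach: Bystander: white model coach, 36 x 140 x 40 mm, on wheels. Origin: centre underneath.
- tape: Bystander: tan roll of tape lying flat, 90 mm outside diameter, 20 mm high. Origin: centre of underside.
- carton: Bystander: black model carton, 55 x 150 x 50 mm high. Origin: centre of underside.
Not all that is in view belongs to the job. Of the things like the gauge, leave any that is brown; of the rest the larger one is meant.

How it is judged (in metres and radians):
On the way:
1. the spindle has closed on the disc (contact force between spindle and disc above 3 N), for 0.1 s.
At the end, for the whole second after the job is handed in: The ratchet has slipped at least 0.6 rad on the thimble, the spindle presses on the disc with more than 3 N, the disc lies flat (within 0.1 rad) on the anvil within 8 mm of the axis, and the knob is at rest, let go (value of joint ratchet above 0.6 rad and contact force between spindle and disc above 3 N and horizontal distance between disc and gauge below 0.008 m and angle between disc's own z axis and vertical below 0.1 rad and velocity of joint ratchet below 0.05 rad/s); the robot touches nothing.
It fails at once if the disc is squeezed harder than 45 N, well over what the ratchet lets through (about 16 N) (contact force between spindle and disc above 45 N).
It fails at once if the coach is moved more than 30 mm (distance of coach from where it was at the start of the episode above 0.03 m).
It fails at once if the tape roll is moved more than 30 mm (distance of tape from where it was at the start of the episode above 0.03 m).
It fails at once if the carton is moved more than 30 mm (distance of carton from where it was at the start of the episode above 0.03 m).
It also fails if it takes over 48 s, if anything falls off the work surface, if the arm or the gripper's body presses on something with over 40 N, if the wrist force passes 120 N, or if a joint passes its speed limit or range.

### The arm

A 7-joint arm with a two-finger parallel gripper is mounted at the origin on the work surface. World frame = base frame: x ahead of the robot, y to its left, z up, the work surface at z = 0. Lengths are in m, angles in degrees, forces in N, time in s.
With the tool pointing down it reaches from about 0.425 to 0.875 m from the base axis. Payload 4.7 kg.
Tool frame: the origin (TCP) lies at the very end of the fingers, on their centre line; the grasp point (between the pads) lies 19 mm behind it; z points along the fingers, y is the direction in which the jaws open and shut (so a half turn about z gives the same grasp; the last joint's range is limited). The gripper opens to 87 mm and grips with 3 to 60 N. Pads are 19 mm wide; open, the fingers measure 117 mm over their backs; the gripper's body (75 mm by 190 mm) begins 51 mm behind the grasp point.
Start: joints at [72.084, 18.392, -4.016, 83.108, 1.295, 78.541, -3.26], TCP at [0.209, -0.616, 0.223] pointing down, gripper open.
Joint ranges: [-163.93, 163.93], [-17.29, 119.83], [-79.2, 71.16], [3.27, 140.29], [-89.18, 269.18], [5.43, 117.66], [-154.24, 154.24]. Speed limits (degrees/s): [147.25, 147.25, 180, 180, 180, 180, 180].

### API

Orientations are given as [roll, pitch, yaw] about the fixed x, y, z axes, in that order (R = Rz(yaw) Ry(pitch) Rx(roll)).
In Python, from cell import monitor, read_camera, camera_info, env, look_for gives the robot as it stands.
- The arm moves only by the tool servo_tool, never from a script. Its argument "commands" is one flat list of numbers, 6 for each row, row after row: the shift along the tool's x, y, z in mm, then the turn, a rotation vector about the tool's x, y, z in degrees. A call has 1 to 10 rows; each row shifts and turns the commanded pose from where the row before left it, along the tool's axes as they then stand; what a row does not reach is not made up. A row lasts 1/10 s, in which the tool goes at most 50 mm and 8.59 degrees, less where a joint would pass 70% of its speed; a pose out of reach is approached as far as the arm can. A call is refused whole if a number of a shift passes 50 or a number of a turn 8.59, either way. A call with a gripper value outside its range is refused whole. "jaw" is the finger opening in mm, from 0 to 87, set as the call begins (left out, the last holds). The fingers move at their own pace and stop on an object; "newtons" is the grip in N (left out, the last holds). Time passes only in rows, so rows that do not move let the fingers close. It gives the time, the measured TCP pose, the force and the opening at its end, in the units of the state.
- monitor.get_obs(): the state, without advancing time (a new reading comes with each control period).
- read_camera(name): name is "scene" or "top"; returns (picture, depth): 400x640x3 uint8, red, green, blue; 400x640 float32, m along the optical axis (not along the pixel's ray), 0 where there is no reading.
- camera_info(name): a dict with "camera_matrix" (3x3 intrinsics, pixels), "R" (3x3) and "t" (3): a world point X has camera coordinates R X + t. Camera axes: x right, y down, z forward; pixel columns grow to the right and rows downward; lengths in m; the calibration is good to about 2 mm. A picture is of the moment at which its call begins. camera_info takes no time and is no camera call.
- env.sign_off(): hands the job in, once; it reports no verdict.
Trained networks look in the newest picture that a camera, given by its name, has taken for a name from the list of things; names that differ only in an ending like _2 or _b are one class to them, and where a whole thing is asked for, a point or a joint stands for the part that bears it (a point fixed in the world has none). Each returns a list of dicts, best first, with "conf" (0 to 1); they miss things now and then, are a little off and sometimes report something else, mostly with a low value. They report only what shows in the picture. A call takes as long as a camera call. They do not tell look-alikes from the thing itself.
- look_for(camera, label): "box" ([left, top, width, height] in pixels, round what is visible of it).
The state is a dict: "time_s": time; "qpos": joint angles; "joint_velocities": joint speeds; "effort": joint torques, N m; "tool_pos": TCP position; "tool_rot": TCP orientation; "force": force on the tool from outside, world axes, zero at the start; "wrist_torque": the same for the moment, N m; "grip_width": finger opening in m.
Only numpy, scipy, OpenCV 4.12 (cv2) and the standard library are available. Lean on these libraries where they do the work, as an engineer would, in place of code of your own. Each camera call takes 0.05 s, during which the arm holds its last target.

## Working session

There is one attempt and no reset: what is moved stays moved. The work goes in short steps, Python scripts to look and compute and a tool call to move; the robot and the scene stay as the last step left them, time stands still between calls to the robot, and variables do not carry over. Pictures are saved under pics/ and viewed, and the job is handed in when it is done.

Besides the shell and the picture viewer there is one more tool, called after "Emit:" in YAML: its name, and indented under it one key for each argument. servo_tool: Moves the arm, as the interface text tells. Its arguments: {"type":"object","properties":{"commands":{"type":"array","items":{"type":"number"}},"jaw":{"type":"number"},"newtons":{"type":"number"}},"required":["commands"]}

```bash
mkdir -p pics
python3 - <<'E'
from cell import monitor, read_camera, camera_info, env, look_for
import cv2, numpy as np
for c in ["scene","top"]:
    p,d=read_camera(c); cv2.imwrite(f"pics/{c}0.png",p[:,:,::-1]); np.savez(f"{c}0.npz",p=p,d=d)
    for n in ["ratchet_grip","gauge","ratchet","thimble"]:
        print(c,n,[(x["conf"],x["box"]) for x in look_for(c,n)])
    i=camera_info(c); print(i["camera_matrix"],i["R"],i["t"])
s=monitor.get_obs();print(s)
E
```

```text
scene ratchet_grip [(0.89, [173.5, 201.9, 54.3, 53.4]), (0.72, [166.4, 308.5, 98.6, 91.5]), (0.69, [207.6, 206.9, 77.1, 86.5])]
scene gauge [(0.95, [211.4, 208.1, 74.2, 80.6]), (0.71, [175.4, 201.6, 55.4, 54.4])]
scene ratchet [(0.75, [227.4, 208.5, 13.4, 20.5]), (0.55, [182.5, 306.9, 18.5, 25.1])]
scene thimble [(0.66, [225.8, 207.6, 18.8, 33.8]), (0.65, [182.2, 306.0, 27.6, 42.7]), (0.48, [184.4, 201.3, 11.7, 19.5])]
[[434.11648427   0.         317.93189811]
 [  0.         434.11648427 194.17327833]
 [  0.           0.           1.        ]] [[ 0.70124495  0.712627   -0.02045198]
 [ 0.39397487 -0.41127245 -0.82197249]
 [-0.59417112  0.5683465  -0.56915985]] [-0.43278911 -0.09182709  1.42746207]
top ratchet_grip [(0.93, [365.9, 258.6, 34.0, 25.4]), (0.91, [347.7, 201.7, 52.1, 36.4]), (0.91, [411.2, 147.7, 52.6, 35.1])]
top gauge [(0.95, [407.9, 147.1, 55.2, 36.8]), (0.92, [366.3, 258.6, 37.7, 31.0]), (0.79, [347.4, 199.4, 51.3, 40.4])]
top ratchet [(0.48, [454.0, 143.8, 11.3, 11.1]), (0.47, [380.8, 206.3, 12.8, 12.7])]
top thimble [(0.59, [388.8, 268.7, 9.6, 6.0]), (0.59, [445.6, 14
[... 322 characters left out ...]
 1.08596962]
{'time_s': 0.5, 'qpos': array([72.0841846 , 18.39309358, -4.01641601, 83.11151045,  1.2932934 ,
       78.54211474, -3.26038643]), 'joint_velocities': array([ 0.06987845,  0.06026477, -0.02795987, -0.07068305, -0.02749707,
        0.0202957 , -0.01343666]), 'effort': array([-5.94978046e-04, -4.90605640e+01, -4.03266326e-01, -3.12460899e+01,
       -6.39882591e-02,  3.46931268e-02,  3.60920262e-05]), 'tool_pos': array([ 0.20863059, -0.61558602,  0.22253855]), 'tool_rot': array([-1.79998329e+02,  1.22044828e-03,  1.87242736e+01]), 'force': array([0.49112535, 0.75311812, 0.6333158 ]), 'wrist_torque': array([-0.00957758, -0.01553323,  0.00967631]), 'grip_width': 0.08699791800823255}
```

Run:
```python
import cv2
t=cv2.imread("pics/top0.png"); s=cv2.imread("pics/scene0.png")
cv2.imwrite("pics/t1.png",cv2.resize(t[120:320,320:520],None,fx=3,fy=3,interpolation=cv2.INTER_CUBIC))
cv2.imwrite("pics/s1.png",cv2.resize(s[190:400,120:330],None,fx=2.8,fy=2.8,interpolation=cv2.INTER_CUBIC))
```

```text
(no output)
```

View pics/top0.png

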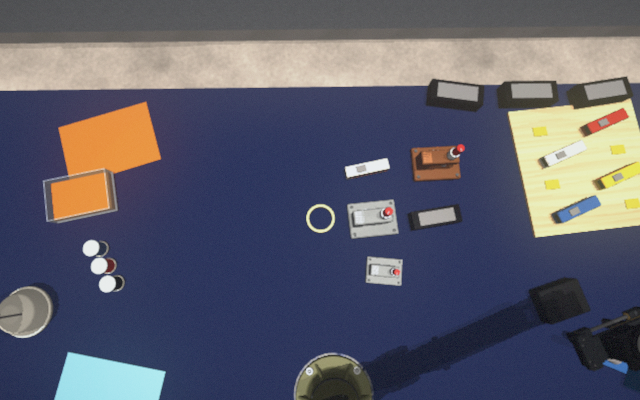

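View pics/scene0.png

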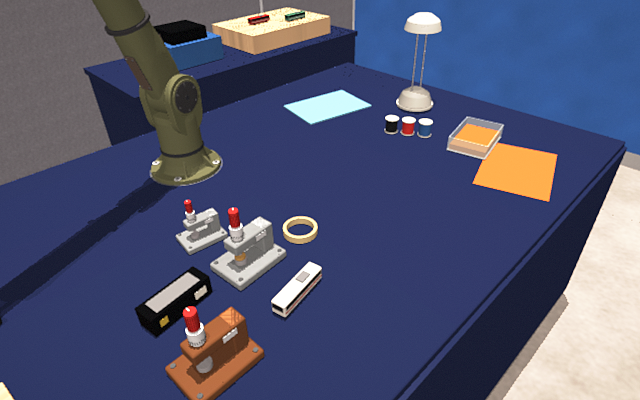

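```bash
true
```

```text
(no output)
```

View pics/t1.png

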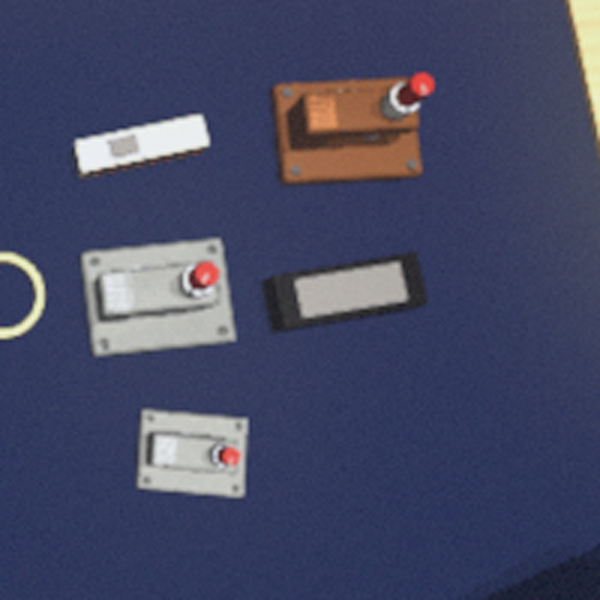

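View pics/s1.png

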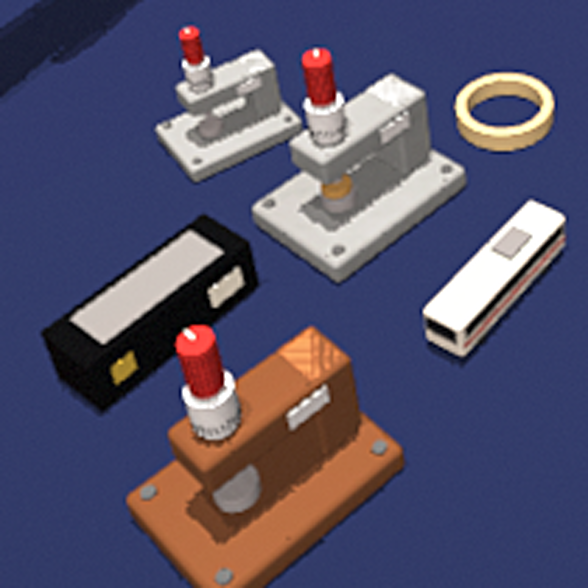

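Three knobs could be taken for the target. In the top view they are brown at (460,148), large grey at (388,212) and small grey at (396,272). I choose the large grey one, at scene (234,215): the scene crop shows the brass disc on its anvil.

```bash
cat > h.py <<'E'
import numpy as np, cv2
from cell import camera_info
def world(cam,d,mask):
    i=camera_info(cam);K,R,t=map(np.array,(i["camera_matrix"],i["R"],i["t"]))
    v,u=np.nonzero(mask&(d>0)); z=d[v,u]
    P=(np.linalg.inv(K)@np.c_[u,v,np.ones(len(u))].T*z).T   
    return (P-t)@R
def redmask(p,box):
    m=np.zeros(p.shape[:2],bool); x0,y0,x1,y1=box
    q=p.astype(int); r=(q[...,0]>100)&(q[...,0]>1.8*q[...,1])&(q[...,0]>1.8*q[...,2])
    m[y0:y1,x0:x1]=r[y0:y1,x0:x1]; return m
def fit(P,r=.011):
    from scipy.optimize import least_squares
    return least_squares(lambda c:np.hypot(P[:,0]-c[0],P[:,1]-c[1])-r,P[:,:2].mean(0)-[0,0],loss='soft_l1',f_scale=.001).x
E
python3 - <<'E'
from h import *
for c,b in (("top",(375,200,405,225)),("scene",(222,200,248,240))):
    z=np.load(c+"0.npz");m=redmask(z["p"],b);P=world(c,z["d"],m)
    print(c,m.sum(),P.min(0),P.max(0),np.median(P,0))
    T=P[P[:,2]>.168]; print("top face",len(T),T.mean(0),T.min(0),T.max(0))
    S=P[(P[:,2]<.166)&(P[:,2]>.133)]; 
    if len(S): print("side fit",len(S),fit(S),S.mean(0))
    i=camera_info(c);print("cam",-i["R"].T@i["t"])
# pixel-intersection of triangulated top, base orient from top
z=np.load("top0.npz")
m=np.zeros((400,640),bool);m[190:245,335:405]=1
P=world("top",z["d"],m); B=P[(P[:,2]>.012)&(P[:,2]<.03)]
r=cv2.minAreaRect((B[:,:2]*1000).astype(np.float32));print("base",r,cv2.boxPoints(r))
for n,b in (("coach",(340,155,395,180)),("carton",(405,200,465,235)),("tape",(300,200,340,240))):
    m[:]=0;m[b[1]:b[3],b[0]:b[2]]=1;P=world("top",z["d"],m);Q=P[P[:,2]>.01];r=cv2.minAreaRect((Q[:,:2]*1000).astype(np.float32));print(n,r,Q[:,2].max())
E
```

```text
top 42 [ 0.50765968 -0.19546502  0.02166815] [ 0.54046457 -0.14279771  0.17382399] [ 0.51810338 -0.15457813  0.17008522]
top face 34 [ 0.51703608 -0.15273722  0.17081239] [ 0.50765968 -0.16363812  0.168026  ] [ 0.52493652 -0.14409261  0.17382399]
side fit 1 [ 0.53042856 -0.16194776] [ 0.52265038 -0.15416959  0.16564928]
cam [0.37499451 0.04750014 1.17053025]
scene 179 [ 0.29302204 -0.16751707 -0.00138911] [ 0.53053944 -0.02235061  0.17297106] [ 0.52462419 -0.15935849  0.15776515]
top face 53 [ 0.51930045 -0.15683163  0.17091631] [ 0.50688383 -0.16739681  0.1686258 ] [ 0.52910747 -0.14641406  0.17297106]
side fit 106 [ 0.51701222 -0.15577388] [ 0.52535692 -0.15993565  0.15009741]
cam [ 1.18782549 -0.54064181  0.72812336]
base ((514.5401611328125, -131.4320068359375), (110.7266616821289, 150.06451416015625), 5.0904860496521) [[ 452.73767   -61.608013]
 [ 466.05273  -211.08066 ]
 [ 576.34265  -201.256   ]
 [ 563.0276    -51.783356]]
coach ((673.8465576171875, -117.56653594970703), (37.63648223876953, 139.79750061035156), 11.181788444519043) 0.046875092802903806
carton ((514.369140625, -322.7322998046875), (55.436439514160156, 152.09402465820312), 8.546629905700684) 0.057066868221312204
tape ((517.4797973632812, 30.62531089782715), (87.76152801513672, 85.66011810302734), 89.02794647216797) 0.024023632604120628
```

The two views agree with the base fit (110 x 150 mm). The axis is at about (0.517, -0.1545) and the knob top at z = 0.171. I move over at the present height.

Emit:
servo_tool:
  commands: [27.5,-21.1,0,0,0,0,27.5,-21.1,0,0,0,0,27.5,-21.1,0,0,0,0,27.5,-21.1,0,0,0,0,27.5,-21.1,0,0,0,0,27.5,-21.1,0,0,0,0,27.5,-21.1,0,0,0,0,27.5,-21.1,0,0,0,0]
  jaw: 87

```text
time_s: 1.3
tool_pos: [0.3635, -0.3839, 0.2228]
tool_rot: [180.0, -0.0, 18.7]
force: [-0.0, -0.4, -0.2]
grip_width: 0.0872
```

Emit:
servo_tool:
  commands: [27.5,-21.1,0,0,0,0,27.5,-21.1,0,0,0,0,27.5,-21.1,0,0,0,0,27.5,-21.1,0,0,0,0,27.5,-21.1,0,0,0,0,27.5,-21.1,0,0,0,0,27.5,-21.1,0,0,0,0,27.5,-21.1,0,0,0,0]

```text
time_s: 2.1
tool_pos: [0.5176, -0.1535, 0.2229]
tool_rot: [180.0, -0.0, 18.7]
force: [0.9, 0.2, 0.6]
grip_width: 0.0869
```

```bash
python3 -c "
from cell import monitor
s=monitor.get_obs();print(s['time_s'],s['qpos'],s['tool_pos'],s['tool_rot'],s['force'])"
```

```text
2.1 [ 40.11911138   6.54439821 -28.3709467   98.02655966   3.22692718
  76.19276751 -60.1521373 ] [ 0.51761909 -0.15352568  0.22285866] [ 1.79955778e+02 -1.76421341e-02  1.87122164e+01] [0.8887627  0.24849762 0.56118323]
```

Emit:
servo_tool:
  commands: [0,0,0,0,0,-8.5,0,0,0,0,0,-8.5,0,0,0,0,0,-8.5,0,0,0,0,0,-8.5,0,0,0,0,0,-8.5,0,0,0,0,0,-8.5,0,0,0,0,0,-8.5,0,0,0,0,0,-8.5,0,0,0,0,0,-8.5,0,0,0,0,0,-8.5]

```text
time_s: 3.1
tool_pos: [0.517, -0.1547, 0.2227]
tool_rot: [180.0, 0.0, 104.1]
force: [0.8, -0.0, 0.8]
grip_width: 0.0869
```

Emit:
servo_tool:
  commands: [0,0,0,0,0,-8.5,0,0,0,0,0,-8.5,0,0,0,0,0,-8.5,0,0,0,0,0,-8.5,0,0,0,0,0,-8.5,0,0,0,0,0,-8.5,0,0,0,0,0,-8.5,0,0,0,0,0,-8.5,0,0,0,0,0,-8.5,0,0,0,0,0,-8.5]

```text
time_s: 4.1
tool_pos: [0.5169, -0.1547, 0.2227]
tool_rot: [-180.0, 0.0, -170.9]
force: [-0.3, 0.5, 1.0]
grip_width: 0.0868
```

Emit:
servo_tool:
  commands: [0,0,0,0,0,-8.5,0,0,0,0,0,-1.5,0,0,0,0,0,0]

```text
time_s: 4.4
tool_pos: [0.517, -0.1547, 0.2226]
tool_rot: [-180.0, 0.0, -161.4]
force: [0.1, -1.0, -0.2]
grip_width: 0.0871
```

Run:
```python
from h import *
from cell import monitor,read_camera
s=monitor.get_obs();print(s['time_s'],s['qpos'],s['tool_pos'],s['tool_rot'],s['force'])
p,d=read_camera("scene")
cv2.imwrite("pics/s2.png",cv2.resize(p[100:300,130:330,::-1],None,fx=3,fy=3,interpolation=cv2.INTER_CUBIC))
```

```text
4.4 [ 50.91351713   7.74465573 -40.12855584  97.7309576    5.13881853
  76.37583512 118.40311984] [ 0.51695033 -0.15472319  0.22264218] [-1.79985475e+02  2.70777137e-03 -1.61427661e+02] [ 0.07293891 -1.00068807 -0.19765893]
```

View pics/s2.png

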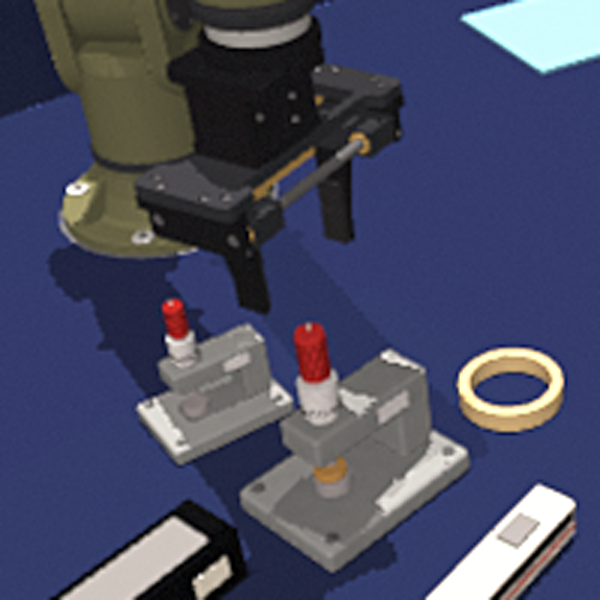

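The open fingers hang above the large grey gauge's knob, which is at crop (311,350). The disc shows in its gap at crop (331,470). Next I descend about 88 mm.

Emit:
servo_tool:
  commands: [0,0,12,0,0,0,0,0,15,0,0,0,0,0,15,0,0,0,0,0,15,0,0,0,0,0,15,0,0,0,0,0,10,0,0,0,0,0,5.5,0,0,0,0,0,0,0,0,0]

```text
time_s: 5.25
tool_pos: [0.5166, -0.1545, 0.1342]
tool_rot: [179.9, -0.1, -161.3]
force: [0.9, -0.6, -0.2]
grip_width: 0.0871
```

Emit:
servo_tool:
  commands: [0,0,0,0,0,0,0,0,0,0,0,0,0,0,0,0,0,0,0,0,0,0,0,0,0,0,0,0,0,0,0,0,0,0,0,0,0,0,0,0,0,0,0,0,0,0,0,0]
  jaw: 15
  newtons: 15

```text
time_s: 6.05
tool_pos: [0.517, -0.1547, 0.135]
tool_rot: [-180.0, -0.0, -161.3]
force: [0.3, 0.1, 0.1]
grip_width: 0.031
```

Run:
```python
from h import *
from cell import monitor,read_camera
s=monitor.get_obs();print(s['time_s'],s['qpos'],s['tool_pos'],s['tool_rot'],s['force'],s['wrist_torque'],s['grip_width'])
p,d=read_camera("scene")
cv2.imwrite("pics/s3.png",cv2.resize(p[130:290,150:310,::-1],None,fx=3.7,fy=3.7,interpolation=cv2.INTER_CUBIC))
```

```text
6.05 [ 49.72092929  12.01153027 -39.78661422 104.11004716   8.33597222
  66.82731568 115.98089652] [ 0.51695813 -0.15466414  0.13503241] [-1.79995590e+02 -4.68423730e-03 -1.61275658e+02] [0.32167228 0.05160215 0.13516526] [ 0.08143916 -0.07892816  0.02112031] 0.031018166405125298
```

View pics/s3.png

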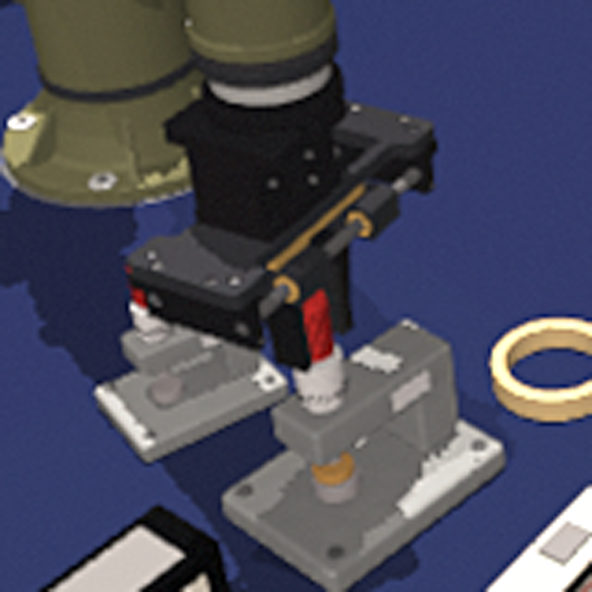

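The fingers straddle the knob at crop (318,330), clear of the thimble, and they are still closing (31 mm). I let them finish.

Emit:
servo_tool:
  commands: [0,0,0,0,0,0,0,0,0,0,0,0,0,0,0,0,0,0,0,0,0,0,0,0]

```text
time_s: 6.5
tool_pos: [0.5171, -0.1552, 0.1351]
tool_rot: [-180.0, 0.0, -161.3]
force: [1.5, -2.7, -0.5]
grip_width: 0.0215
```

Emit:
servo_tool:
  commands: [0,0,0,0,0,4,0,0,0,0,0,6,0,0,0,0,0,6,0,0,0,0,0,6,0,0,0,0,0,6,0,0,0,0,0,2]

```text
time_s: 7.1
tool_pos: [0.5172, -0.1551, 0.1351]
tool_rot: [-180.0, 0.0, 168.5]
force: [1.1, -1.8, -2.0]
grip_width: 0.0215
```

Run:
```python
from cell import monitor
s=monitor.get_obs();print(s['time_s'],s['qpos'],s['tool_pos'],s['tool_rot'],s['force'],s['wrist_torque'],s['grip_width'])
```

```text
7.1 [ 46.74511392  11.46648203 -36.34349182 104.18924734   7.41000748
  66.66933151  86.54753306] [ 0.51715576 -0.15514192  0.13510939] [-1.79964960e+02  3.73837721e-02  1.68540307e+02] [ 1.075421   -1.75110709 -2.01296241] [-0.41984047 -0.35636306  0.00248579] 0.021478631230618512
```

The grip is centred and the forces are small. I keep turning.

Emit:
servo_tool:
  commands: [0,0,0,0,0,6,0,0,0,0,0,6,0,0,0,0,0,6,0,0,0,0,0,6,0,0,0,0,0,6,0,0,0,0,0,6,0,0,0,0,0,6,0,0,0,0,0,6,0,0,0,0,0,6,0,0,0,0,0,6]

```text
time_s: 8.1
tool_pos: [0.5173, -0.155, 0.1351]
tool_rot: [180.0, 0.0, 108.5]
force: [1.1, -1.5, -0.3]
grip_width: 0.0217
```

Run:
```python
from h import *
from cell import monitor,read_camera
s=monitor.get_obs();print(s['time_s'],s['qpos'],s['force'],s['wrist_torque'],s['grip_width'])
p,d=read_camera("scene")
cv2.imwrite("pics/s4.png",cv2.resize(p[190:280,190:290,::-1],None,fx=6,fy=6,interpolation=cv2.INTER_CUBIC))
```

```text
8.1 [ 41.28741846  10.6469722  -30.18036661 104.36178235   5.84080773
  66.4603356   27.67573463] [ 1.12361713 -1.48725815 -0.28269388] [-0.52559351 -0.50658426  0.05124889] 0.021727421075004725
```

View pics/s4.png

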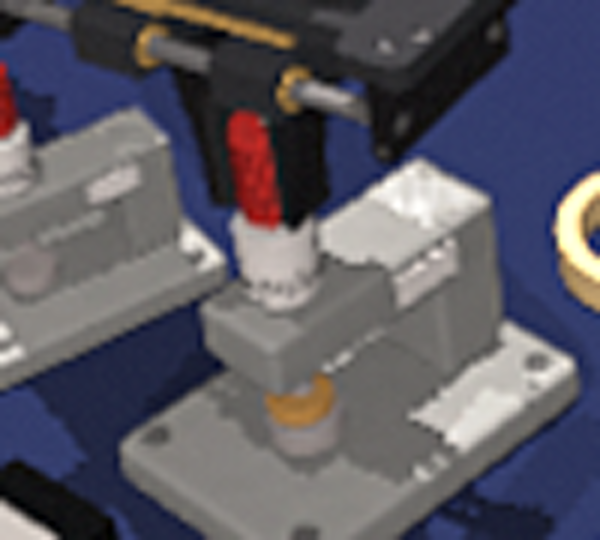

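The spindle now shows at crop (300,385), just above the disc at (300,405). I carry on.

Emit:
servo_tool:
  commands: [0,0,0,0,0,6,0,0,0,0,0,6,0,0,0,0,0,6,0,0,0,0,0,6,0,0,0,0,0,6,0,0,0,0,0,6,0,0,0,0,0,6,0,0,0,0,0,6,0,0,0,0,0,6,0,0,0,0,0,6]

```text
time_s: 9.15
tool_pos: [0.5175, -0.1551, 0.1351]
tool_rot: [179.9, -0.0, 48.6]
force: [1.5, -3.1, -0.9]
grip_width: 0.0215
```

Run:
```python
from h import *
from cell import monitor,read_camera
s=monitor.get_obs();print(s['time_s'],s['qpos'],s['force'],s['wrist_torque'],s['grip_width'])
p,d=read_camera("scene")
cv2.imwrite("pics/s5.png",cv2.resize(p[190:280,190:290,::-1],None,fx=6,fy=6,interpolation=cv2.INTER_CUBIC))
```

```text
9.15 [ 36.298193    10.05655257 -24.60973502 104.52291802   4.59005918
  66.30574106 -31.23022222] [ 1.50344943 -3.12273019 -0.86661516] [-0.59663122 -0.53645602 -0.01860471] 0.02148611165011704
```

Emit:
servo_tool:
  commands: [0,0,0,0,0,6,0,0,0,0,0,6,0,0,0,0,0,6,0,0,0,0,0,6,0,0,0,0,0,6,0,0,0,0,0,6,0,0,0,0,0,6,0,0,0,0,0,6,0,0,0,0,0,6,0,0,0,0,0,6]

```text
time_s: 10.2
tool_pos: [0.5174, -0.1553, 0.1351]
tool_rot: [180.0, -0.1, -11.3]
force: [2.4, -3.3, -0.8]
grip_width: 0.0212
```

Run:
```python
from h import *
from cell import monitor,read_camera
s=monitor.get_obs();print(s['time_s'],s['qpos'],s['force'],s['wrist_torque'],s['grip_width'])
p,d=read_camera("scene")
cv2.imwrite("pics/s6.png",cv2.resize(p[190:280,190:290,::-1],None,fx=6,fy=6,interpolation=cv2.INTER_CUBIC))
```

```text
10.2 [ 31.64647034   9.61046127 -19.45465396 104.68147986   3.53468276
  66.21210072 -90.29845327] [ 2.38847242 -3.33593295 -0.77786151] [-0.75408173 -0.44595387  0.02258798] 0.021198596945332375
```

View pics/s5.png

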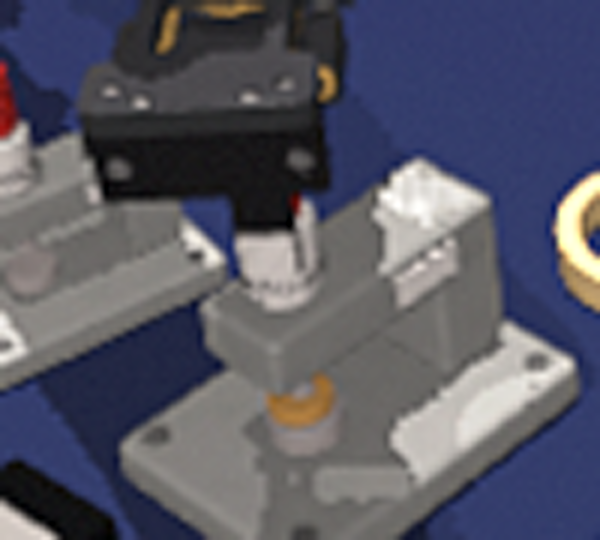

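View pics/s6.png

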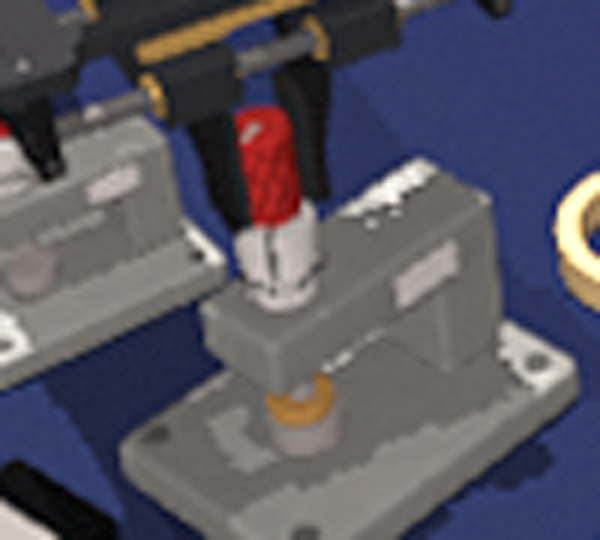

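The thimble's dark line is at about x=272, and it was at 300 in the previous frame. The thimble may have stopped during the last stroke. I continue 48° and compare.

Emit:
servo_tool:
  commands: [0,0,0,0,0,6,0,0,0,0,0,6,0,0,0,0,0,6,0,0,0,0,0,6,0,0,0,0,0,6,0,0,0,0,0,6,0,0,0,0,0,6,0,0,0,0,0,6,0,0,0,0,0,0]

```text
time_s: 11.15
tool_pos: [0.5173, -0.1554, 0.1351]
tool_rot: [-180.0, -0.1, -59.1]
force: [2.0, -4.3, -1.5]
grip_width: 0.0214
```

Run:
```python
from h import *
from cell import monitor,read_camera
s=monitor.get_obs();print(s['time_s'],s['qpos'],s['force'],s['wrist_torque'],s['grip_width'])
p,d=read_camera("scene")
cv2.imwrite("pics/s7.png",cv2.resize(p[190:280,190:290,::-1],None,fx=6,fy=6,interpolation=cv2.INTER_CUBIC))
```

```text
11.15 [  28.09597554    9.32676026  -15.54381052  104.80901326    2.77595223
   66.16673709 -137.45678419] [ 1.99254631 -4.28098421 -1.54973046] [-0.8852407  -0.56760791  0.03715826] 0.021446240403069486
```

View pics/s7.png

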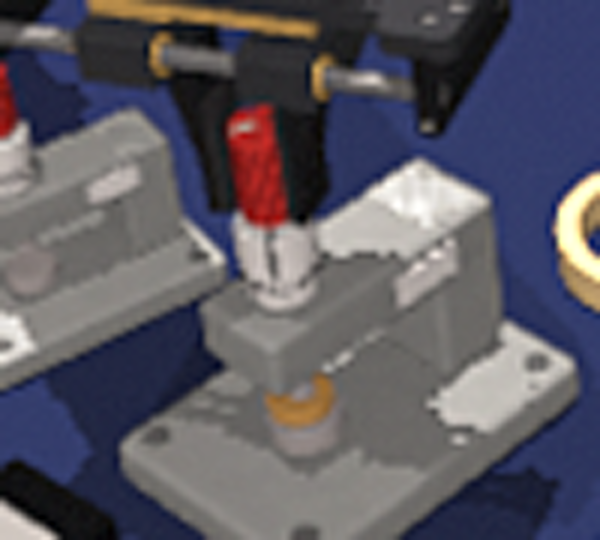

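The thimble line stayed at x=272 through the 48°, so the thimble has stopped and the ratchet slips. To make sure the knob really turned with the fingers, I let go and look at the mark.

Emit:
servo_tool:
  commands: [0,0,0,0,0,0,0,0,0,0,0,0,0,0,0,0,0,0,0,0,0,0,0,0,0,0,0,0,0,0]
  jaw: 70

```text
time_s: 11.7
tool_pos: [0.5168, -0.1543, 0.135]
tool_rot: [180.0, 0.0, -59.2]
force: [-0.4, 0.3, -0.5]
grip_width: 0.0537
```

Emit:
servo_tool:
  commands: [0,0,0,0,0,-8,0,0,0,0,0,-8,0,0,0,0,0,-8,0,0,0,0,0,-8,0,0,0,0,0,-8,0,0,0,0,0,-8,0,0,0,0,0,0]

```text
time_s: 12.4
tool_pos: [0.5169, -0.1545, 0.135]
tool_rot: [-180.0, 0.0, -11.2]
force: [-0.6, -0.5, 0.5]
grip_width: 0.0698
```

Run:
```python
from h import *
from cell import monitor,read_camera
s=monitor.get_obs();print(s['time_s'],s['qpos'],s['tool_pos'],s['force'],s['wrist_torque'],s['grip_width'])
p,d=read_camera("scene")
cv2.imwrite("pics/s8.png",cv2.resize(p[195:265,200:270,::-1],None,fx=8,fy=8,interpolation=cv2.INTER_CUBIC))
```

```text
12.4 [ 31.63881081   9.59745678 -19.4822409  104.70820603   3.4725107
  66.28637808 -90.22195626] [ 0.51688935 -0.15447944  0.13501757] [-0.56675719 -0.49693942  0.50074163] [ 0.09465016  0.0230694  -0.05152133] 0.06984811049376842
```

View pics/s8.png

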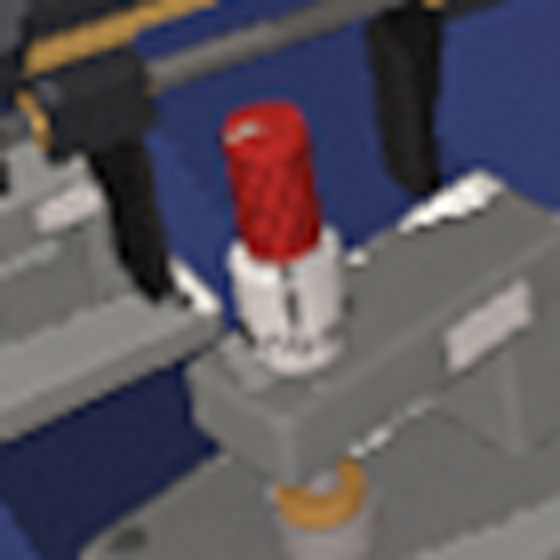

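The mark moved left (clockwise) from s6 and now sits at crop (235,132). The thimble line is unchanged. I do one more 48° stroke for margin and direct confirmation.

Emit:
servo_tool:
  commands: [0,0,0,0,0,0,0,0,0,0,0,0,0,0,0,0,0,0,0,0,0,0,0,0,0,0,0,0,0,0,0,0,0,0,0,0,0,0,0,0,0,0,0,0,0,0,0,0,0,0,0,0,0,0]
  jaw: 15

```text
time_s: 13.35
tool_pos: [0.5169, -0.1551, 0.1351]
tool_rot: [180.0, -0.0, -11.3]
force: [-0.1, -1.2, 0.5]
grip_width: 0.0215
```

Emit:
servo_tool:
  commands: [0,0,0,0,0,6,0,0,0,0,0,6,0,0,0,0,0,6,0,0,0,0,0,6,0,0,0,0,0,6,0,0,0,0,0,6,0,0,0,0,0,6,0,0,0,0,0,6,0,0,0,0,0,0]

```text
time_s: 14.25
tool_pos: [0.5171, -0.1548, 0.1351]
tool_rot: [-180.0, -0.0, -59.3]
force: [0.5, -1.6, 0.2]
grip_width: 0.0215
```

Emit:
servo_tool:
  commands: [0,0,0,0,0,0,0,0,0,0,0,0,0,0,0,0,0,0,0,0,0,0,0,0,0,0,0,0,0,0,0,0,0,0,0,0]
  jaw: 87

```text
time_s: 14.85
tool_pos: [0.517, -0.1546, 0.1351]
tool_rot: [180.0, -0.0, -59.3]
force: [-0.1, 0.4, -0.2]
grip_width: 0.0616
```

Emit:
servo_tool:
  commands: [0,0,-10,0,0,0,0,0,-20,0,0,0,0,0,-25,0,0,0,0,0,-25,0,0,0,0,0,-20,0,0,0,0,0,-10,0,0,0,0,0,0,0,0,0]

```text
time_s: 15.55
tool_pos: [0.5179, -0.1548, 0.2469]
tool_rot: [-179.9, -0.1, -59.3]
force: [0.2, 0.5, 0.1]
grip_width: 0.087
```

Run:
```python
from h import *
from cell import monitor,read_camera
s=monitor.get_obs();print(s['time_s'],s['tool_pos'],s['force'],s['grip_width'])
p,d=read_camera("scene")
cv2.imwrite("pics/s9.png",cv2.resize(p[195:265,200:270,::-1],None,fx=8,fy=8,interpolation=cv2.INTER_CUBIC))
cv2.imwrite("pics/s10.png",p[:,:,::-1])
```

```text
15.55 [ 0.51788395 -0.15481822  0.24694001] [0.21089958 0.5213453  0.08547493] 0.08703579764945127
```

View pics/s9.png

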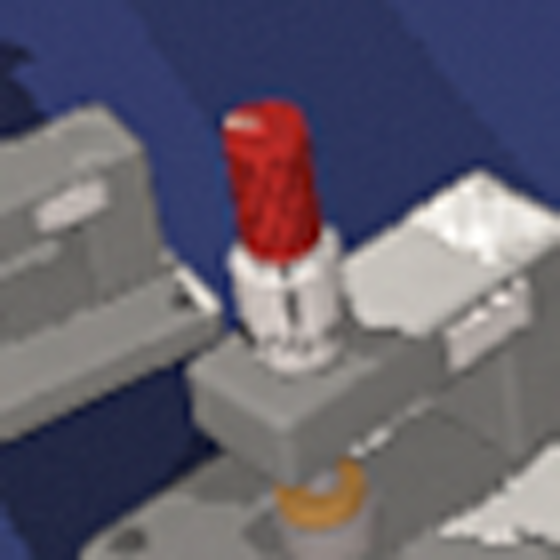

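View pics/s10.png

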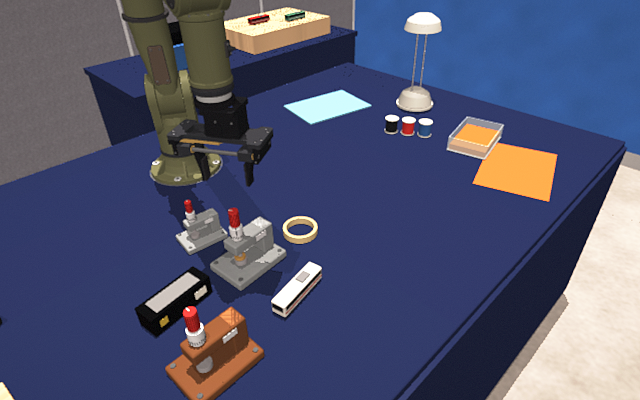

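The disc sits clamped under the spindle, the thimble line is unchanged, and the bystanders are in place. I compute the knob mark's angle from the pictures to check the slip.

Run:
```python
from h import *
i=camera_info("scene");K,R,t=map(np.array,(i["camera_matrix"],i["R"],i["t"]));C=-R.T@t
c0=K@(R@np.array([.5172,-.1548,.171])+t);print("centre px",c0[:2]/c0[2])
def W(u,v,z=.171):
    r=R.T@np.linalg.inv(K)@[u,v,1];return C+r*(z-C[2])/r[2]
for f,o,s in (("s2",(130,100),3),("s3",(150,130),3.7),("s6",(190,190),6),("s7",(190,190),6),("s8",(200,195),8),("s9",(200,195),8)):
    p=cv2.imread(f"pics/{f}.png").astype(int)
    P=[];w=[]
    for y in range(p.shape[0]):
        for x in range(p.shape[1]):
            u=o[0]+(x+.5)/s-.5;v=o[1]+(y+.5)/s-.5
            if abs(u-233.5)<7 and abs(v-210)<6:
                X=W(u,v)
                if np.hypot(X[0]-.5185,X[1]+.1565)<.0115 and p[y,x,1]>95 and p[y,x,2]>120: P.append(X);w.append(p[y,x,1]-80)
    if P:
        m=np.average(P,axis=0,weights=w);d=m[:2]-[.5185,-.1565];print(f,len(P)/s/s,d*1000,np.degrees(np.arctan2(d[1],d[0])))
    else: print(f,"none")
```

```text
centre px [232.52627923 210.44684065]
s2 3.111111111111111 [-6.94418438  5.1961284 ] 143.19357414035613
s3 4.382761139517895 [-9.01261965 -2.61834286] -163.8003822370017
s6 5.694444444444444 [ 0.08087662 -2.63543266] -88.24224879653232
s7 5.472222222222222 [-4.22300883 -2.50245724] -149.3499999679225
s8 5.140625 [-3.5970806  -3.31331223] -137.35147281747214
s9 5.234375 [-7.85127392 -1.78135704] -167.21671568939047
```

The mark went from 143° before the grip to -167° now. That matches the 306° commanded (expected -163°), so the fingers did not slip. With at most 3.2 rad of thimble travel, the ratchet slipped at least about 2 rad.

```bash
python3 -c "
from cell import env
print(env.sign_off())"
```

```text
the job is handed in; nothing more can be done
None
```

I gripped only the red ratchet knob of the large grey gauge at 15 N and turned it clockwise 258°. I then let go, regripped and turned it another 48°. After that I opened the gripper, lifted clear and handed the job in at about 15.6 s. No verdict was reported, and I could not measure the spindle force on the disc directly.

- **Slip:** The thimble's index line stayed put through the last two 48° strokes. The knob's white mark went from about 143° to -167°, which fits the full 306° turned, where -163° was expected. With at most 3.2 rad of thimble travel, I put the ratchet slip at about 2 rad or more, well over the required 0.6 rad.
- **Disc and bystanders:** In the last picture the disc lies flat and clamped under the spindle. Coach, tape roll and carton look unmoved by eye; I did not re-measure them. The gripper is clear and the tool force is about 0 N.
- **Weaker checks:** The wrist-torque reading was too noisy to show the 0.035 N m slip. The mark angles in single frames were rough, to about 20°: the last two strokes together read about 79° instead of 96°.

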